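# Close the battery clamp on a model car

### The arm

A 6-joint arm with a two-finger parallel gripper is mounted at the origin on the work surface. World frame = base frame: x ahead of the robot, y to its left, z up, the work surface at z = 0. Lengths are in m, angles in rad, forces in N, time in s.
With the tool pointing down it reaches from about 0.35 to 0.775 m from the base axis. Payload 5.5 kg.
Tool frame: the origin (TCP) lies on the centre line of the jaws, within the pads' length; the fingertips stand 11 mm ahead of it and the grasp point (between the pads) lies 8 mm behind it (env.tip_extent is the distance from the TCP to the fingertips, in m); z points along the fingers, y is the line along which they close (so a half turn about z gives the same grasp; the last joint's range is limited). The gripper opens to 85 mm and grips with 20 to 120 N. Pads are 22 mm wide; open, the fingers measure 114 mm over their backs; the gripper's body (76 mm by 85 mm) begins 54 mm behind the grasp point. The pads swing forward as they close: fully open they stand 13 mm farther back than shut.
Start: joints at [-1.277, 0.313, 0.046, 1.304, 0, 1.431], TCP at [0.242, -0.522, 0.242] pointing down, gripper open.
Joint ranges: [-2.76, 2.76], [-0.86, 1.69], [-1.03, 1.26], [-2.2, 2.34], [-1.47, 1.5], [-3.14, 3.14]. Speed limits (rad/s): [2.57, 2.57, 3.14, 3.14, 3.14, 3.14].

### API

Orientations are given as a unit quaternion [w, x, y, z].
In Python, from workcell import env gives the robot as it stands.
- The arm moves only by the shell command python3 -m jog 'ROWS' [FORCE]. ROWS is JSON, a list of rows, each a list of 5 numbers: the gripper's target within -1 to 1 (shut at 1, half-way at 0, fully open at -1), then the shift along the tool's x, y, z in m, then the turn about the tool's z in degrees. In form: [[fingers, tx, ty, tz, turn], ...]. A call has 1 to 5 rows; each row shifts and turns the commanded pose from where the row before left it, along the tool's axes as they then stand; what a row does not reach is not made up. A row lasts 1/12 s, in which the tool goes at most 41.7 mm and 7.16 degrees, less where a joint would pass 70% of its speed; a pose out of reach is approached as far as the arm can. A call is refused whole if a number of a shift passes 0.0417 or a number of a turn 7.16, either way. A call with a gripper value outside its range is refused whole. The fingers move at their own pace and stop on an object; FORCE is the grip in N (left out, the last holds). Time passes only in rows, so rows that do not move let the fingers close. It gives the time, the measured TCP pose, the force, the opening and the grip force at its end, in the units of the state.
- env.get_state(): the state, without advancing time (a new reading comes with each control period).
- env.read_camera(name): name is "scene" or "top" or "wrist"; returns a dict with "img" (400x640x3 uint8, red, green, blue), "fov_y" (degrees; the focal length in pixels is half the picture's height over the tangent of half this angle, whatever the lens; pixels are square), "cx", "cy" (the principal point, pixels), "T" (4x4, takes a point from camera to world coordinates). Camera axes: x right, y up, looking along -z (the intrinsics and any distortion apply to the point x, -y, -z); pixel columns grow to the right and rows downward; lengths in m; the calibration is good to about 2 mm. A picture is of the moment at which its call begins. There is no depth.
- env.hand_in(): hands the job in; it is judged then, once.
The state is a dict: "clock": time; "joint_pos": joint angles; "qvel": joint speeds; "tau": joint torques, N m; "tcp_pos": TCP position; "orientation": TCP orientation; "wrist_force": force on the tool from outside, world axes, zero at the start; "ft_torque": the same for the moment, N m; "finger_gap": finger opening in m; "grip_force": force on a finger pad.
Only numpy, scipy, OpenCV 4.12 (cv2) and the standard library are available. Lean on these libraries where they do the work, as an engineer would, in place of code of your own. Each camera call takes 0.05 s, during which the arm holds its last target. There are 200 camera calls.

### The job

One of the two clamps that hold the battery in the model car has been left open: its strap is swung aside and its wing nut is backed off. Find which one, first swing its strap back square across the battery against its stop, then turn its wing nut clockwise until it is fully home; the other clamp must stay closed and tight. Work round the tall thin body posts without knocking them, leave the loose things lying about where they are, and let go at the end.

Things in the scene. Friction and masses are not known exactly. Their poses are not given: they have to be found in the camera images.
- car: Bare 1:8 model car on a low stand, fixed to the bench. Origin on the bench under its centre; y along its length (470 mm), x across it (322 mm over the tyres). The clamps' studs stand at x = -45, y = +75 and -75 mm. Deck 200 x 400 mm, top 49 mm up. Wheels 110 mm in diameter at x = +-140, y = +-165, tops 115 mm up; shock towers at y = +-197, 130 mm wide, tops 139 mm up.
- battery_top (a point): Centre of the top face of the battery pack, 85 mm above the bench, at the car's centre. Pack 50 mm across (car's x), 190 mm along the car (y), 36 mm high, fixed. Motor and controller beyond it, on the +x side, are no higher than it.
- post_1: Upright body-shell post, black rod 8 mm in diameter, fixed to the car at x = -112, y = +105 mm in the car's frame, 73 mm from the axis of the stud at y = +75. Origin at its foot on the deck, 49 mm up; its top is 205 mm above the bench. Not to be knocked.
- tab_1 (a joint): Swing of clamp 1's strap about its stud, rad: 0 = square across the battery along the car's +x, against its stop; grows counter-clockwise from above as it is swung aside, to 1.6. Stays where left (friction 0.03 N m). Aluminium bar 18 mm wide, 5 mm thick, reaching 70 mm from the stud's axis, top 91 mm above the bench. Clamp 1 may stand at either stud place.
- tab_1_knob (a point): Point on the axis of the upright grip knob of strap 1, 62 mm from the stud's axis: a plain aluminium cylinder 14 mm in diameter, standing 27 mm above the strap, its top 118 mm above the bench. The point is 106 mm above the bench.
- nut_1 (a joint): Angle by which clamp 1's wing nut is backed off, rad: 0 = fully home on its strap, a hard stop; grows counter-clockwise from above, to 4.2. Clockwise tightens; the nut sinks 8 mm per full turn (1.27 mm per rad). Friction of 0.05 N m holds it where it is left.
- nut_1_wings (a point): Point on the axis of clamp 1's wing nut, mid-height of its wings; x along the wings, z up. The steel wings are an upright blade 46 mm long (x), 9 mm thick (y), from 11 mm below to 12 mm above the point, the middle 16 mm notched down to 2 mm above it. Hub 20 mm, flange 26 mm in diameter below. Home, the point is 115.5 mm above the bench; the 8 mm stud's top is at 127 mm.
- post_2: Upright body-shell post, black rod 8 mm in diameter, fixed to the car at x = -112, y = -105 mm in the car's frame, 73 mm from the axis of the stud at y = -75. Origin at its foot on the deck, 49 mm up; its top is 205 mm above the bench. Not to be knocked.
- tab_2 (a joint): Swing of clamp 2's strap about its stud, rad: 0 = square across the battery along the car's +x, against its stop; grows counter-clockwise from above as it is swung aside, to 1.6. Stays where left (friction 0.03 N m). Aluminium bar 18 mm wide, 5 mm thick, reaching 70 mm from the stud's axis, top 91 mm above the bench. Clamp 2 may stand at either stud place.
- tab_2_knob (a point): Point on the axis of the upright grip knob of strap 2, 62 mm from the stud's axis: a plain aluminium cylinder 14 mm in diameter, standing 27 mm above the strap, its top 118 mm above the bench. The point is 106 mm above the bench.
- nut_2 (a joint): Angle by which clamp 2's wing nut is backed off, rad: 0 = fully home on its strap, a hard stop; grows counter-clockwise from above, to 4.2. Clockwise tightens; the nut sinks 8 mm per full turn (1.27 mm per rad). Friction of 0.05 N m holds it where it is left.
- nut_2_wings (a point): Point on the axis of clamp 2's wing nut, mid-height of its wings; x along the wings, z up. The steel wings are an upright blade 46 mm long (x), 9 mm thick (y), from 11 mm below to 12 mm above the point, the middle 16 mm notched down to 2 mm above it. Hub 20 mm, flange 26 mm in diameter below. Home, the point is 115.5 mm above the bench; the 8 mm stud's top is at 127 mm.
- spray_can: Upright small spray can, 44 mm in diameter, 110 mm tall, standing loose on the bench beyond the car; origin at the centre of its base. Not to be disturbed.
- driver: Screwdriver, about 200 mm long, lying loose on the bench off the car's -y end; origin under its middle, along its x axis. Not to be disturbed.
- damper: Spare damper, 104 mm long, 14 mm thick, lying loose on the car's deck beside the battery on the +x side, along the car's y; origin under its middle. Not to be disturbed.
- spare_wheel: Spare wheel, 110 mm in diameter, 42 mm thick, lying loose on the bench off the car's +y end; origin at the centre of its underside. Not to be disturbed.

How it is judged:
On the way, in this order (a step that is already met when the one before it is completed fails the run):
1. the open strap is swung square across the battery (both straps within 0.12 rad of their stops) while its wing nut is still backed off (value of joint each of tab_1, tab_2 below 0.12 rad and value of joint any of nut_1, nut_2 above 1 rad), for 0.2 s.
2. both wing nuts are home, within 0.15 rad, with both straps across the battery (value of joint each of nut_1, nut_2 below 0.15 rad and value of joint each of tab_1, tab_2 below 0.12 rad), for 0.2 s.
At the end, for the whole second after the job is handed in: Both wing nuts are fully home (within 0.15 rad of their stops), both straps lie square across the battery (within 0.12 rad of their stops), and the spray can, screwdriver, damper and spare wheel are within 30 mm of where they started (all of step 2 and distance of each of spray_can, driver, damper, spare_wheel from where it was at the start of the episode below 0.03 m); the robot touches nothing.
It fails at once if a body post is knocked (more than 5 N) (contact force between any of post_1, post_2 and anything else above 5 N).
It fails at once if a bystander is moved more than 30 mm (distance of any of spray_can, driver, damper, spare_wheel from where it was at the start of the episode above 0.03 m).
It also fails if it takes over 64 s, if anything falls off the work surface, if the arm or the gripper's body presses on something with over 40 N, if the wrist force passes 120 N, or if a joint passes its speed limit or range.

## Working session

There is one attempt and no reset: what is moved stays moved. The work goes in short steps, Python scripts to look and compute and a shell command to move; the robot and the scene stay as the last step left them, time stands still between calls to the robot, and variables do not carry over. Pictures are saved under pics/ and viewed, at most 10 in all, crops included, and the job is handed in when it is done.

```bash
mkdir -p pics; ls; cat > h.py <<'E'
import numpy as np, cv2
from workcell import env
def shot(n,f):
    c=env.read_camera(n); cv2.imwrite('pics/'+f+'.png',c['img'][:,:,::-1]); np.save('pics/'+n+'_T.npy',c['T']); return c
def foc(c): return 200/np.tan(np.radians(c['fov_y'])/2)
def ray(c,u,v,z):
    f=foc(c); d=np.array([(u-c['cx'])/f,-(v-c['cy'])/f,-1]); T=np.array(c['T']); w=T[:3,:3]@d; o=T[:3,3]
    return o+w*(z-o[2])/w[2]
def pix(c,p):
    T=np.array(c['T']); q=T[:3,:3].T@(np.array(p)-T[:3,3]); f=foc(c)
    return c['cx']+f*q[0]/-q[2], c['cy']-f*q[1]/-q[2]
E
python3 - <<'E'
from h import *
for n in ['top','scene']:
    c=shot(n,n+'0'); print(n,{k:c[k] for k in c if k!='img'})
print(env.get_state())
E
```

```text
pics
top {'fov_y': 51.231497306096685, 'cx': 319.8267049845792, 'cy': 201.83137513340446, 'T': array([[ 2.18018660e-03,  9.75089312e-01, -2.21801893e-01,
         3.31152224e-01],
       [-9.99997447e-01,  1.99424097e-03, -1.06229019e-03,
         5.73821862e-02],
       [-5.93501392e-04,  2.21803643e-01,  9.75091171e-01,
         1.27756909e+00],
       [ 0.00000000e+00,  0.00000000e+00,  0.00000000e+00,
         1.00000000e+00]])}
scene {'fov_y': 55.71629537139706, 'cx': 319.30509065456386, 'cy': 198.88987928171773, 'T': array([[-0.14397955, -0.55558457,  0.81889906,  1.29264503],
       [ 0.98956766, -0.07659184,  0.12202269,  0.16234273],
       [-0.00507294,  0.8279248 ,  0.56081618,  0.58469569],
       [ 0.        ,  0.        ,  0.        ,  1.        ]])}
{'clock': 0.1, 'joint_pos': array([-1.27657100e+00,  3.13940627e-01,  4.51006872e-02,  1.30361768e+00,
        7.81903696e-06,  1.43117735e+00]), 'qvel': array([-3.66943446e-04, -8.20010829e-04,  1.10132291e-03, -7.64052150e-05,
        4.43141602e-04, -9.74330310e-04]), 'tau': array([ 2.36574677e-03, -4.81726921e+01,  2.99242508e+01,  1.27460336e-02,
       -1.86603975e-04, -5.88465767e-06]), 'tcp_pos': array([ 0.24156264, -0.521312  ,  0.24149263]), 'orientation': array([-8.28466527e-04,  9.76564167e-01,  2.15224852e-01, -6.02497380e-05]), 'wrist_force': array([-0.7862473 , -0.29396777,  0.29334436]), 'ft_torque': array([0.01955425, 0.04512405, 0.02280649]), 'grip_force': 0.0, 'finger_gap': 0.0854055099061498}
```

View pics/top0.png

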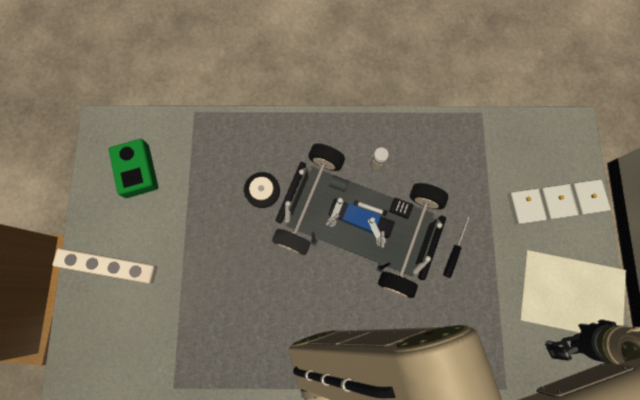

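View pics/scene0.png

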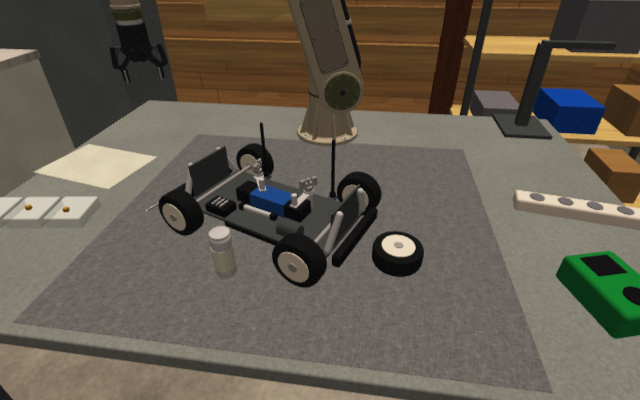

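The top view shows the car at about (362,217). The +y end points left towards the spare wheel, and the driver lies at the right end. Next I'll enlarge the clamps.

```bash
python3 - <<'E'
import cv2
i=cv2.imread('pics/top0.png')[140:300,270:470]; cv2.imwrite('pics/c1.png',cv2.resize(i,(800,640)[:2],interpolation=cv2.INTER_CUBIC)[:600])
E
```

```text
(no output)
```

View pics/c1.png

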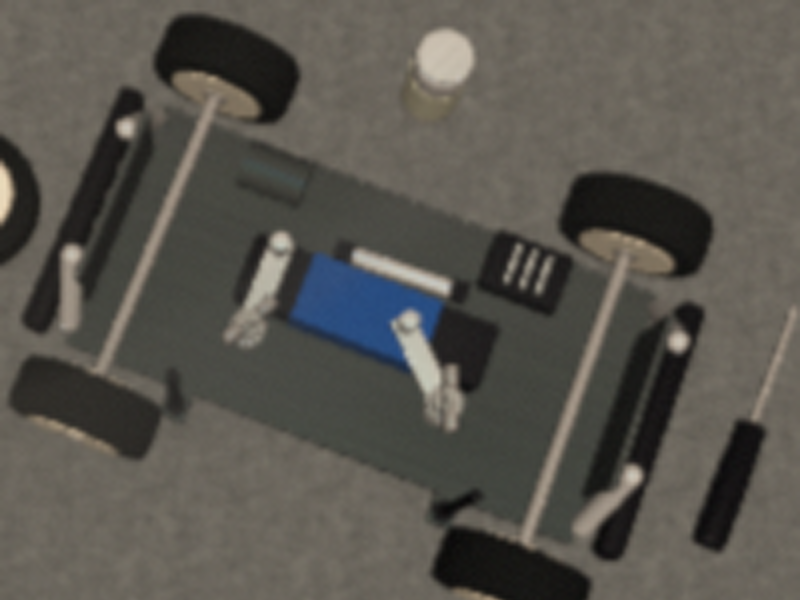

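The left (+y) clamp is closed: knob (281,242), nut (247,328). The right (−y) clamp's strap is swung aside: knob (408,320), nut about (444,398). The posts are at about (175,390) and (455,505). Next I'll work out the geometry.

```bash
cat >> h.py <<'E'
def carfit(P,Q):
    P=np.array(P)[:,:2];Q=np.array(Q)[:,:2]; p0=P.mean(0);q0=Q.mean(0); A=(P-p0);B=(Q-q0)
    th=np.arctan2((A[:,0]*B[:,1]-A[:,1]*B[:,0]).sum(),(A*B).sum()); R=np.array([[np.cos(th),-np.sin(th)],[np.sin(th),np.cos(th)]])
    return th,q0-R@p0,R
E
python3 - <<'E'
from h import *
c=env.read_camera('top')
g=lambda u,v,z: ray(c,270+u/4-.4,140+v/4-.4,z)
pts={'knobL':(281,242,.118),'nutL':(247,328,.12),'knobR':(408,320,.118),'nutR':(444,398,.122)}
W={k:g(*v) for k,v in pts.items()}
for k in W: print(k,W[k].round(4))
P=[(.017,.075),(-.045,.075),(-.045,-.075)];Q=[W['knobL'],W['nutL'],W['nutR']]
th,t,R=carfit(P,Q); print('car',th,t)
for p,q in zip(P,Q): print(q[:2]-(t+R@p))
d=R.T@(W['knobR'][:2]-t)-[-.045,-.075]; print('strap',d,np.hypot(*d),np.arctan2(d[1],d[0]))
for y in (.105,-.105):
  p=t+R@[-.112,y]; print('post',p,[((np.array(pix(c,[*p,z]))-[270,140])*4).round() for z in(.049,.205)])
for q in [(a,b) for a in(.14,-.14) for b in (.165,-.165)]:
  p=t+R@q; print('wheel',((np.array(pix(c,[*p,.115]))-[270,140])*4).round())
print('stud', t+R@[-.045,-.075],'home knob',t+R@[.017,-.075], 'r',np.hypot(*(t+R@[-.045,-.075])))
E
```

```text
knobL [0.6001 0.0015 0.118 ]
nutL [0.5374 0.0261 0.12  ]
knobR [ 0.5438 -0.0876  0.118 ]
nutR [ 0.4879 -0.1108  0.122 ]
car -0.37193944305404186 [ 0.55541351 -0.05986643]
[ 0.00159249 -0.00230593]
[-0.00329938 -0.00028457]
[0.00170689 0.0025905 ]
strap [0.04424381 0.04489722] 0.06303392074568165 0.7927280298599616
post [0.48923101 0.07865749] [array([172., 407.]), array([168., 377.])]
post [ 0.41291219 -0.11698361] [array([440., 512.]), array([474., 496.])]
wheel [221.  48.]
wheel [649. 207.]
wheel [ 76. 401.]
wheel [522. 577.]
stud [ 0.4862337  -0.11338422] home knob [ 0.54399441 -0.13591644] r 0.4992786719469214
```

```bash
R='x'; 
python3 -m jog '[[0,0.0351,-0.0205,-0.0023,0],[0,0.0351,-0.0205,-0.0023,0],[0,0.0351,-0.0205,-0.0023,0],[0,0.0351,-0.0205,-0.0023,0],[0,0.0351,-0.0205,-0.0023,0]]' 30
python3 -m jog '[[0,0.0351,-0.0205,-0.0023,0],[0,0.0351,-0.0205,-0.0023,0],[0,0.0351,-0.0205,-0.0023,0],[0,0.0351,-0.0205,-0.0023,0],[0,0.0351,-0.0205,-0.0023,0]]'
python3 -m jog '[[0,0.0351,-0.0205,-0.0023,0],[0,0.0351,-0.0205,-0.0023,0],[0,0.0351,-0.0205,-0.0023,0],[0,0,0,0,-7.16],[0,0,0,0,-7.16]]'
python3 -m jog '[[0,0,0,0,-7.16],[0,0,0,0,-7.16],[0,0,0,0,-7.16],[0,0,0,0,-7.16],[0,0,0,0,-7.16]]'
python3 -m jog '[[0,0,0,0,-7.16],[0,0,0,0,-7.16],[0,0,0,0,-7.16],[0,0,0,0,-7.16],[0,0,0,0,-7.16]]'
python3 -c "
from workcell import env;print(env.get_state()['joint_pos'])"
```

```text
clock: 0.57
tcp_pos: [0.3583, -0.3533, 0.2536]
orientation: [-0.0, 0.977, 0.215, -0.0]
wrist_force: [1.2, -0.7, 0.3]
finger_gap: 0.0427
grip_force: 0.0
clock: 0.98
tcp_pos: [0.4747, -0.1863, 0.2654]
orientation: [0.0, 0.977, 0.215, -0.0]
wrist_force: [0.3, -1.1, 0.2]
finger_gap: 0.0428
grip_force: 0.0
clock: 1.4
tcp_pos: [0.5447, -0.0855, 0.2717]
orientation: [-0.0, 0.94, 0.34, -0.0]
wrist_force: [0.3, 0.0, -0.3]
finger_gap: 0.0426
grip_force: 0.0
clock: 1.82
tcp_pos: [0.5435, -0.088, 0.2718]
orientation: [-0.0, 0.792, 0.611, -0.0]
wrist_force: [-0.2, -0.2, 0.1]
finger_gap: 0.0428
grip_force: 0.0
clock: 2.23
tcp_pos: [0.5435, -0.0881, 0.2718]
orientation: [-0.0, 0.565, 0.825, -0.0]
wrist_force: [0.3, -0.4, -0.1]
finger_gap: 0.0428
grip_force: 0.0
[-3.06475117e-01  2.59685771e-01  4.52558092e-02  1.35714435e+00
 -5.90224989e-05  8.95583624e-01]
```

```bash

python3 -m jog '[[0,0,0,0,-7.16],[0,0,0,0,-7.16],[0,0,0,0,-7.16],[0,0,0,0,-7.16],[0,0,0,0,-7.16]]'
python3 -m jog '[[0,0,0,0,-7.16],[0,0,0,0,-7.16],[0,0,0,0,-7.16],[0,0,0,0,-7.16],[0,0,0,0,-7.16]]'
python3 -m jog '[[0,0,0,0,-7.16],[0,0,0,0,-7.16],[0,0,0,0,-7.16],[0,0,0,0,0]]'
python3 - <<'E'
from h import *
c=shot('wrist','w1');print(np.round(c['T'],4),c['fov_y'],c['cx'],c['cy'])
E
```

```text
clock: 2.65
tcp_pos: [0.5435, -0.0881, 0.2718]
orientation: [-0.0, 0.285, 0.959, -0.0]
wrist_force: [-0.4, 0.4, -1.1]
finger_gap: 0.0429
grip_force: 0.0
clock: 3.07
tcp_pos: [0.5435, -0.0881, 0.2718]
orientation: [-0.0, -0.024, 1.0, 0.0]
wrist_force: [-0.3, 0.4, 0.4]
finger_gap: 0.0423
grip_force: 0.0
clock: 3.4
tcp_pos: [0.5435, -0.0881, 0.2718]
orientation: [-0.0, -0.208, 0.978, 0.0]
wrist_force: [-0.8, -0.7, 0.1]
finger_gap: 0.0426
grip_force: 0.0
[[-4.074e-01 -8.652e-01 -2.924e-01  4.682e-01]
 [ 9.132e-01 -3.857e-01 -1.312e-01 -1.223e-01]
 [ 7.000e-04 -3.205e-01  9.473e-01  4.035e-01]
 [ 0.000e+00  0.000e+00  0.000e+00  1.000e+00]] 59.16831463062654 323.6180850197296 198.9719114147035
```

View pics/w1.png

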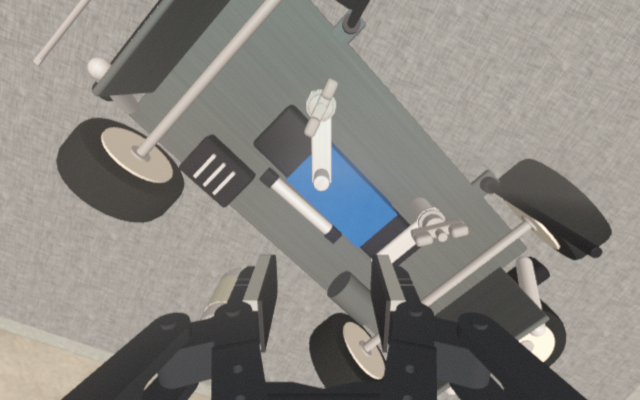

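The wrist view shows the open clamp's knob top at (321,182), its nut at about (321,106) with wing ends at (332,84) and (313,132), and the closed clamp's nut at about (440,232).

```bash
python3 - <<'E'
from h import *
c=env.read_camera('wrist'); 
k=ray(c,321,182,.118); w1=ray(c,333,84,.131); w2=ray(c,312,132,.131); s=ray(c,322,104,.127)
print(k,w1,w2,(w1+w2)/2,s,'wing len',np.hypot(*(w1-w2)[:2]),'ang',np.arctan2(*(w1-w2)[1::-1]),'arm',np.hypot(*(k-s)[:2]),np.arctan2(*(k-s)[1::-1]))
i=c['img'][60:260,240:500,::-1]; cv2.imwrite('pics/c2.png',cv2.resize(i,(780,600),interpolation=cv2.INTER_CUBIC))
E
```

```text
[ 0.54353434 -0.09089292  0.118     ] [ 0.46791822 -0.1141842   0.131     ] [ 0.50634519 -0.11457602  0.131     ] [ 0.48713171 -0.11438011  0.131     ] [ 0.48444971 -0.11579774  0.127     ] wing len 0.0384289604520738 ang 3.1313965667082537 arm 0.06411898315116797 0.39891172677100106
```

View pics/c2.png

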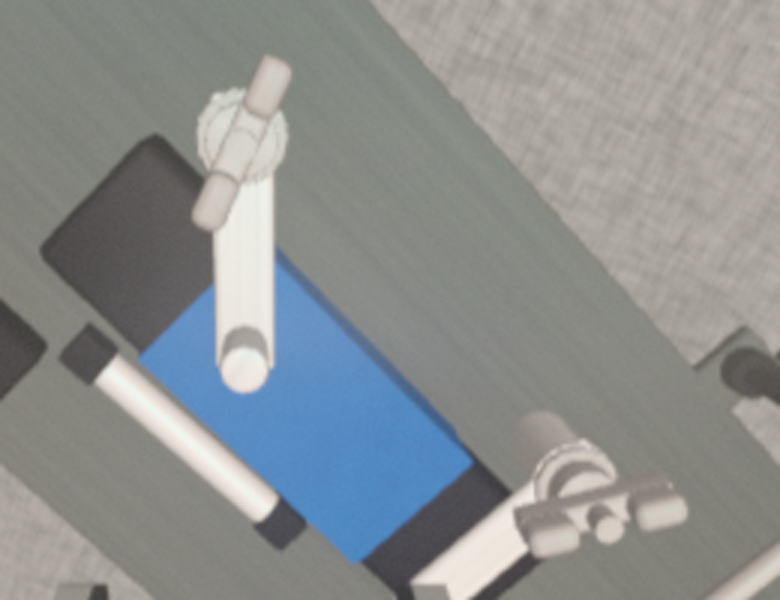

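```bash

python3 -m jog '[[0,0.001,-0.003,0.04,0],[0,0,0,0.04,0],[0,0,0,0.04,0],[0,0,0,0.03,0],[0,0,0,0.012,0]]' 30
python3 -m jog '[[1,0,0,0,0],[1,0,0,0,0],[1,0,0,0,0],[1,0,0,0,0],[1,0,0,0,0]]'
```

```text
clock: 3.92
tcp_pos: [0.5408, -0.0903, 0.1052]
orientation: [-0.003, -0.205, 0.979, 0.002]
wrist_force: [-0.6, 0.2, -0.6]
finger_gap: 0.0427
grip_force: 0.0
clock: 4.33
tcp_pos: [0.5444, -0.0915, 0.111]
orientation: [0.0, -0.206, 0.978, -0.0]
wrist_force: [-0.6, 0.1, -4.3]
finger_gap: 0.0129
grip_force: 29.5
```

```bash

python3 -m jog '[[1,0.0004,-0.0076,0,7],[1,0.0005,-0.0076,0,7],[1,0.0005,-0.0076,0,7],[1,0.0005,-0.0076,0,7],[1,0.0005,-0.0076,0,7]]'
python3 -m jog '[[1,0.0003,-0.005,0,4],[1,0,0,0,0]]'
python3 -m jog '[[1,0.0001,-0.002,0,2],[1,0,0,0,0]]'
```

```text
clock: 4.75
tcp_pos: [0.548, -0.1285, 0.1109]
orientation: [-0.0, 0.1, 0.995, 0.0]
wrist_force: [-2.9, 1.7, -2.5]
finger_gap: 0.0121
grip_force: 29.7
clock: 4.92
tcp_pos: [0.5466, -0.1337, 0.1109]
orientation: [0.0, 0.133, 0.991, 0.0]
wrist_force: [-1.2, 2.2, -2.2]
finger_gap: 0.0124
grip_force: 29.8
clock: 5.08
tcp_pos: [0.5462, -0.1351, 0.1108]
orientation: [0.0, 0.149, 0.989, 0.0]
wrist_force: [-1.2, 2.0, -1.5]
finger_gap: 0.0126
grip_force: 29.9
```

```bash

python3 -m jog '[[1,0.0001,-0.002,0,2],[1,0,0,0,0]]'
python3 -m jog '[[1,0.0001,-0.002,0,2],[1,0,0,0,0]]'
python3 - <<'E'
from h import *
c=env.read_camera('wrist'); shot('wrist','w2'); i=c['img'][:300,150:550,::-1]; cv2.imwrite('pics/c3.png',cv2.resize(i,(800,600),interpolation=cv2.INTER_CUBIC))
E
```

```text
clock: 5.25
tcp_pos: [0.5456, -0.137, 0.1108]
orientation: [0.0, 0.166, 0.986, -0.0]
wrist_force: [-2.8, 2.2, -1.0]
finger_gap: 0.0127
grip_force: 30.0
clock: 5.42
tcp_pos: [0.5449, -0.1385, 0.1107]
orientation: [0.0, 0.183, 0.983, 0.0]
wrist_force: [-2.2, 4.2, 1.4]
finger_gap: 0.0124
grip_force: 30.1
```

View pics/c3.png

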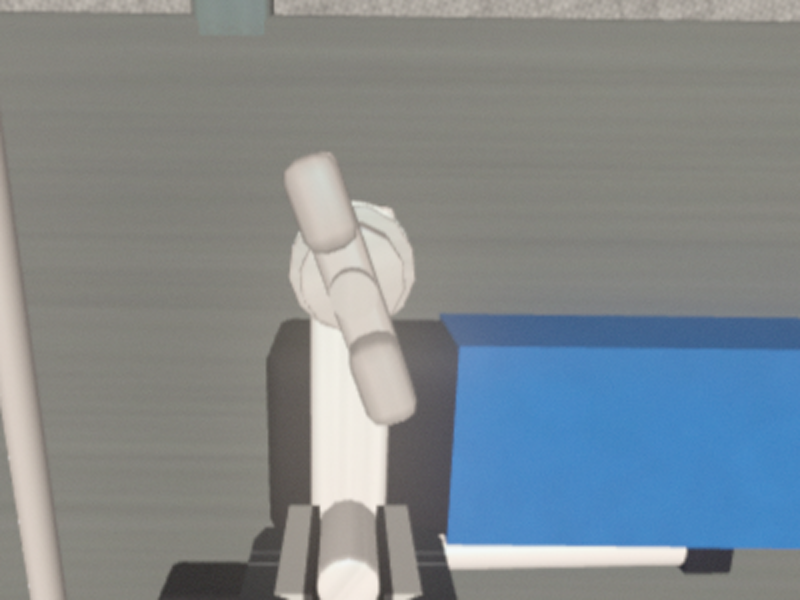

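The strap looks square to the battery. The wings run from crop pixel (312,158) to (395,415), which is image (306,79) to (347,207). I'll give a small extra push to confirm the stop, measure the nut, then release.

```bash
python3 - <<'E'
from h import *
c=env.read_camera('wrist')
for z in (.128,.132):
  a=ray(c,307,81,z);b=ray(c,346.5,206,z); print(a,b,(a+b)/2,np.hypot(*(a-b)[:2]),np.arctan2(*(b-a)[1::-1]))
  s=ray(c,150+352/2,275/2,.127);print('stud',s)
e=[ray(c,150+x/2,y/2,.091) for x,y in((312,330),(312,500),(387,430),(387,500))]
print('strap ang',np.arctan2(*(e[1]-e[0])[1::-1]),np.arctan2(*(e[3]-e[2])[1::-1]))
b=[ray(c,150+x/2,y/2,.085) for x,y in((460,347),(790,350),(455,543),(790,547))]
print('batt ang',np.arctan2(*(b[0]-b[1])[1::-1])-np.pi/2,np.arctan2(*(b[2]-b[3])[1::-1])-np.pi/2)
E
python3 -m jog '[[1,0,-0.002,0,0],[1,0,0,0,0]]'
python3 -m jog '[[1,0,-0.001,0,0],[1,0,0,0,0]]'
```

```text
[ 0.46646708 -0.11425145  0.128     ] [ 0.50931603 -0.11674796  0.128     ] [ 0.48789156 -0.11549971  0.128     ] 0.04292161804138019 -0.05819718166416936
stud [ 0.48490828 -0.11501196  0.127     ]
[ 0.46651511 -0.1140818   0.132     ] [ 0.507865   -0.11649096  0.132     ] [ 0.48719006 -0.11528638  0.132     ] 0.04142000894542394 -0.05819718166416913
stud [ 0.48490828 -0.11501196  0.127     ]
strap ang -0.382220511900456 -0.3480220316530929
batt ang -3.5173261359476458 -3.5217751718060994
clock: 5.73
tcp_pos: [0.5449, -0.1388, 0.1107]
orientation: [0.001, 0.182, 0.983, 0.002]
wrist_force: [0.9, 10.3, 3.1]
finger_gap: 0.0123
grip_force: 30.4
clock: 5.9
tcp_pos: [0.5449, -0.139, 0.1107]
orientation: [0.001, 0.182, 0.983, 0.003]
wrist_force: [1.0, 12.4, 1.0]
finger_gap: 0.0123
grip_force: 30.5
```

```bash

python3 -m jog '[[1,0,0.003,0,0],[0,0,0,0,0],[0,0,0,0,0],[0,0,0,-0.03,0],[0,0,0,-0.03,0]]'
python3 -m jog '[[0,0.031,0.0005,0,0],[0,0.031,0.0005,0,0],[0,0,0,0,-7],[0,0,0,0,-7],[0,0,0,0,-3.6]]'
python3 -m jog '[[0,0,0,0,0]]'
python3 - <<'E'
from h import *
print(env.get_state()['joint_pos'])
c=shot('wrist','w3'); i=c['img'][0:300,150:550,::-1]; cv2.imwrite('pics/c4.png',cv2.resize(i,(800,600),interpolation=cv2.INTER_CUBIC))
E
```

```text
clock: 6.32
tcp_pos: [0.5438, -0.1394, 0.1693]
orientation: [-0.002, 0.183, 0.983, -0.0]
wrist_force: [0.6, -1.1, 0.9]
finger_gap: 0.0426
grip_force: 0.0
clock: 6.73
tcp_pos: [0.4876, -0.1166, 0.1709]
orientation: [0.001, 0.028, 1.0, -0.001]
wrist_force: [-0.2, -0.1, 0.1]
finger_gap: 0.0424
grip_force: 0.0
clock: 6.82
tcp_pos: [0.4879, -0.1167, 0.1708]
orientation: [0.001, 0.03, 1.0, -0.001]
wrist_force: [-0.5, 0.1, -0.3]
finger_gap: 0.0428
grip_force: 0.0
[-3.94417515e-01  2.04975454e-01 -2.76558383e-01  1.08682406e+00
 -8.35351276e-04 -3.33832514e-01]
```

View pics/c4.png

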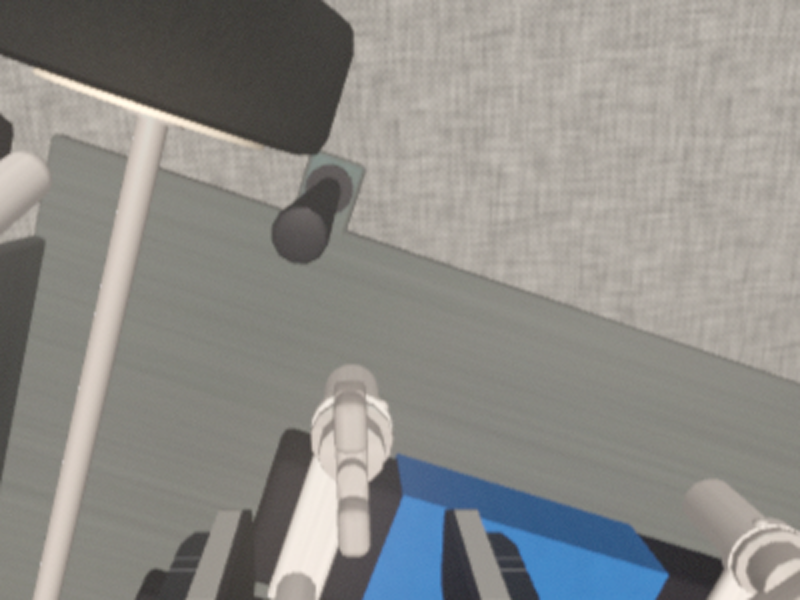

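The wing lines up with the tool axis and is centred between the fingers, and the post is clear at crop (300,235). Going down to grip the wing.

```bash

python3 -m jog '[[0,0,0.0007,0.025,0],[0,0,0,0.02,0],[0,0,0,0.003,0],[1,0,0,0,0],[1,0,0,0,0]]' 40
python3 -m jog '[[1,0,0,0,0],[1,0,0,0,0],[1,0,0,0,0]]'
T="python3 -c \"from workcell import env;s=env.get_state();print('TQ',s['ft_torque'].round(3),s['joint_pos'][5])\""
eval $T
python3 -m jog '[[1,0,0,0.0001,5],[1,0,0,0.0001,5],[1,0,0,0.0001,5],[1,0,0,0.0001,5]]'; eval $T
```

```text
clock: 7.28
tcp_pos: [0.4877, -0.1155, 0.1227]
orientation: [0.0, 0.031, 1.0, -0.0]
wrist_force: [0.7, 0.4, 0.3]
finger_gap: 0.0196
grip_force: 0.0
clock: 7.53
tcp_pos: [0.4882, -0.1156, 0.1233]
orientation: [0.001, 0.031, 1.0, -0.001]
wrist_force: [-0.1, -1.4, 1.6]
finger_gap: 0.008
grip_force: 43.8
TQ [-0.164 -0.02   0.074] -0.3302711061104489
clock: 7.87
tcp_pos: [0.4882, -0.1157, 0.1229]
orientation: [0.001, 0.206, 0.978, -0.001]
wrist_force: [-0.5, -0.6, 2.4]
finger_gap: 0.008
grip_force: 43.8
TQ [-0.23   0.082  0.014] 0.0230173103966658
```

```bash
T="python3 -c \"from workcell import env;s=env.get_state();print('TQ',s['ft_torque'].round(3),s['joint_pos'][5])\""
python3 -m jog '[[1,0,0,0.00015,7],[1,0,0,0.00015,7],[1,0,0,0.00015,7],[1,0,0,0.00015,7],[1,0,0,0.00015,7]]'; eval $T
python3 -m jog '[[1,0,0,0.00015,7],[1,0,0,0.00015,7],[1,0,0,0.00015,7],[1,0,0,0.00015,7],[1,0,0,0.00015,7]]'; eval $T
```

```text
clock: 8.28
tcp_pos: [0.4881, -0.1158, 0.1221]
orientation: [0.001, 0.492, 0.871, -0.0]
wrist_force: [-0.6, -1.8, 1.6]
finger_gap: 0.0075
grip_force: 43.8
TQ [-0.353  0.146  0.054] 0.6355955953639327
clock: 8.7
tcp_pos: [0.4879, -0.1159, 0.1213]
orientation: [0.001, 0.731, 0.683, -0.0]
wrist_force: [-1.9, -1.7, 2.1]
finger_gap: 0.0076
grip_force: 43.8
TQ [-0.399  0.225  0.08 ] 1.246486527373689
```

```bash
T="python3 -c \"from workcell import env;s=env.get_state();print('TQ',s['ft_torque'].round(3),s['joint_pos'][5])\""
python3 -m jog '[[1,0,0,0.00015,7],[1,0,0,0.00015,7],[1,0,0,0.00015,7]]'; eval $T
python3 -m jog '[[1,0,0,0.00015,7],[1,0,0,0.00015,7],[1,0,0,0.00015,7]]'; eval $T
```

```text
clock: 8.95
tcp_pos: [0.4878, -0.1159, 0.1209]
orientation: [0.001, 0.843, 0.538, -0.0]
wrist_force: [-1.3, -0.9, 2.0]
finger_gap: 0.008
grip_force: 43.9
TQ [-0.396  0.298  0.086] 1.6129881814797242
clock: 9.2
tcp_pos: [0.4877, -0.1158, 0.1204]
orientation: [0.001, 0.927, 0.375, 0.0]
wrist_force: [-1.4, -1.5, 1.9]
finger_gap: 0.0078
grip_force: 43.9
TQ [-0.298  0.353  0.044] 1.9795259934152267
```

```bash
python3 - <<'E'
from h import *
c=shot('wrist','w5'); i=c['img'][100:400,120:520,::-1]; cv2.imwrite('pics/c5.png',cv2.resize(i,(800,600),interpolation=cv2.INTER_CUBIC))
E
```

```text
(no output)
```

View pics/c5.png

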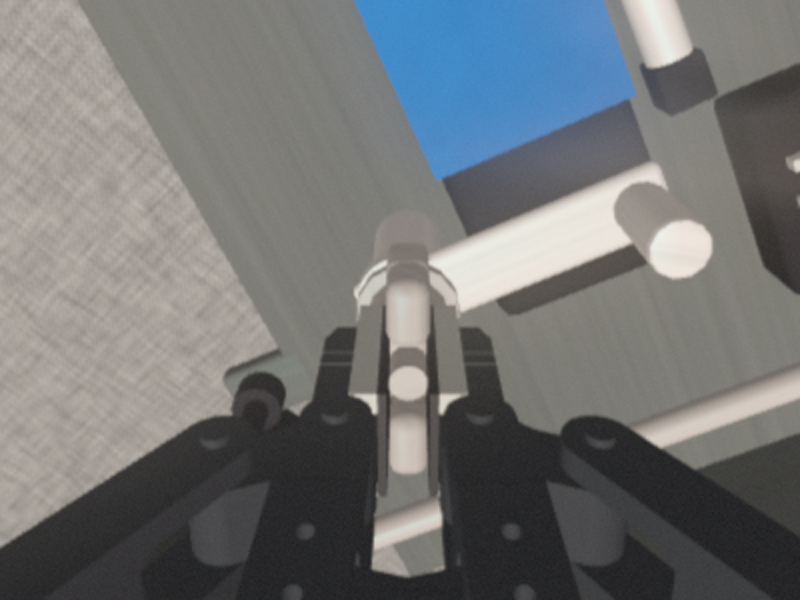

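The nut turns with the gripper, the strap stays square, and the post top at (260,395) stays clear. Carrying on.

```bash
T="python3 -c \"from workcell import env;s=env.get_state();print('TQ',s['ft_torque'].round(3),s['joint_pos'][5])\""
python3 -m jog '[[1,0,0,0.00015,7],[1,0,0,0.00015,7],[1,0,0,0.00015,7]]'; eval $T
python3 -m jog '[[1,0,0,0.00015,7],[1,0,0,0.00015,7]]'; eval $T
python3 -m jog '[[1,0,0,0.00015,7],[1,0,0,0.00015,7]]'; eval $T
```

```text
clock: 9.5
tcp_pos: [0.4876, -0.1157, 0.1199]
orientation: [0.001, 0.979, 0.202, 0.0]
wrist_force: [-1.6, -1.6, 3.5]
finger_gap: 0.0079
grip_force: 44.0
TQ [-0.364  0.407  0.077] 2.343131811685043
clock: 9.67
tcp_pos: [0.4876, -0.1156, 0.1196]
orientation: [0.001, 0.997, 0.081, 0.0]
wrist_force: [-1.8, -2.2, 3.4]
finger_gap: 0.0083
grip_force: 44.0
TQ [-0.375  0.429  0.056] 2.587517349381637
clock: 9.83
tcp_pos: [0.4876, -0.1156, 0.1193]
orientation: [0.001, 0.999, -0.041, 0.0]
wrist_force: [-2.1, -1.3, 4.6]
finger_gap: 0.0079
grip_force: 46.4
TQ [-0.305  0.362  0.781] 2.83151082712234
```

```bash
T="python3 -c \"from workcell import env;s=env.get_state();print('TQ',s['ft_torque'].round(3),s['joint_pos'][5])\""
python3 -m jog '[[1,0,0,0,2],[1,0,0,0,0]]'; eval $T
python3 -m jog '[[1,0,0,0,2],[1,0,0,0,0]]'; eval $T
```

```text
clock: 10.0
tcp_pos: [0.4876, -0.1155, 0.1192]
orientation: [0.001, 0.998, -0.055, 0.0]
wrist_force: [-2.2, -1.7, 5.2]
finger_gap: 0.008
grip_force: 52.9
TQ [-0.454  0.457  0.99 ] 2.860250733116226
clock: 10.17
tcp_pos: [0.4876, -0.1156, 0.1193]
orientation: [0.001, 0.997, -0.072, 0.0]
wrist_force: [-2.1, -1.6, 4.8]
finger_gap: 0.0077
grip_force: 62.9
TQ [-0.51   0.573  1.288] 2.894363811716389
```

```bash

python3 -m jog '[[1,0,0,0,-4],[0.3,0,0,0,0],[0.3,0,0,0,0],[0.3,0,0,-0.02,0],[0.3,0,0,-0.04,0]]'
python3 -m jog '[[0.3,0,0,-0.04,0],[0.3,0,0,-0.04,0],[0.3,0,0,-0.01,0],[0.3,0,0,0,0]]'
python3 - <<'E'
from h import *
c=shot('wrist','w6'); i=c['img'][0:400,:,::-1]; cv2.imwrite('pics/c6.png',cv2.resize(i,(800,500),interpolation=cv2.INTER_CUBIC))
E
```

```text
clock: 10.58
tcp_pos: [0.4842, -0.1135, 0.1744]
orientation: [-0.002, 0.999, -0.04, -0.005]
wrist_force: [0.4, -0.2, -0.5]
finger_gap: 0.0298
grip_force: 0.0
clock: 10.92
tcp_pos: [0.4894, -0.1157, 0.2722]
orientation: [0.001, 0.999, -0.04, 0.004]
wrist_force: [0.3, -0.0, -0.3]
finger_gap: 0.0298
grip_force: 0.0
```

View pics/c6.png

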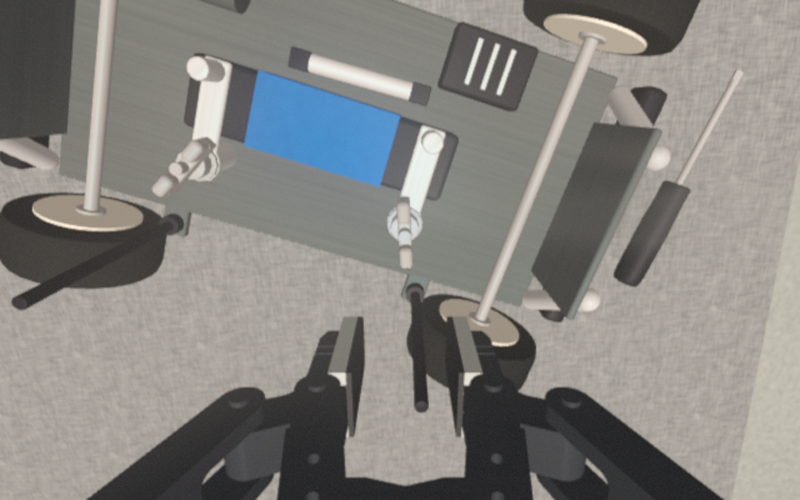

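Both straps are square, the nut hit a hard stop (twist torque up to 1.3 N m), and the gripper is clear of everything. Handing in.

```bash
python3 -c "
from workcell import env;print(env.hand_in())"
```

```text
the job is handed in; nothing more can be done
None
```

The open clamp was the one at the car's −y stud. I swung its strap square against its stop, turned its wing nut clockwise about 3.1 rad to the hard stop, let go and handed in at about 11 s; the hand-in gave no verdict, the last picture shows both straps square, and I saw no sign of a knocked post or moved bystander.

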